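# Extend the overhead camera boom by one locking hole

### The job

The overhead camera stand on the lettering table has to reach one hole farther. Pull up the black lock knob on the boom, slide the tube section with the camera outwards, away from the column, and feel for the place where the pin drops fully home in the next hole, which is hidden inside the section. Finish still gripping the knob with the pin fully home, so that it stays engaged while I set the camera, and leave the jar, the pot and the paper cup where they stand.

Things in the scene. Friction and masses are not known exactly. Their poses are not given: they have to be found in the camera images.
- stand: camera stand, fixed: grey baseboard 460 x 280 x 18 mm, upright column (35 mm diameter, top 303 mm above the table), level boom of square tube with its axis 240 mm above the table. Origin: on the column's axis at table height; x points outwards along the boom, z up. The board reaches from x = -60 to +400 mm, 140 mm to each side
- start_hole (a point): the 11 mm hole in the top face of the fixed inner tube (28 mm square) where the pin is at the start, 170 mm out from the column's axis; fixed to the stand. The holes were drilled by hand at uneven spacing: the next one outwards lies 40 to 60 mm farther along the boom, covered by the sleeve
- sleeve_end (a point): centre of the open end, nearest the column, of the sliding section: an aluminium sleeve 35 mm square, 210 mm long, riding over the inner tube (top face 257.5 mm above the table), with a black camera under its outer end. The lock plunger stands on it 40 mm from this end; the rest of its top is bare
- section (a joint): how far the sliding section has moved along the boom (m): 0 in the starting hole, growing outwards, away from the column; end stops at -0.02 and 0.085. About 3 N of friction with the pin lifted, about 5 N with the pin riding on the tube. Locked by the pin in a hole, it has 1.5 mm of play each way
- plunger (a joint): how far the lock plunger is pulled up (m) against its spring: 0 = pin fully home in a hole (spring 4 N), 0.009 = the round-ended 8 mm pin rides on the tube between holes, 0.014 = fully up (7 N). It moves along with the section. Let go between holes, it rides on the tube as the section is pushed along, snaps 9 mm down at the next hole and stops the section there
- knob: the plunger's pull knob: an upright black cylinder 26 mm in diameter, 24 mm tall, on top of the sleeve. Origin: its centre, 28 mm above the sleeve's top face with the pin home, 170 mm out from the column's axis at the start; z is the pulling direction. Below it a steel threaded body 20 mm wide, 14 mm tall, with a lock nut 25 mm wide, 5 mm tall at its foot
- ink_jar_mid (a point): a squat dark ink jar with a black lid, 52 mm wide, 55 mm tall, loose on the baseboard near the column; the point is its centre half-way up
- water_pot_mid (a point): a clear plastic water pot, 68 mm wide, 85 mm tall, loose on the baseboard near the column; the point is its centre half-way up
- paper_cup_mid (a point): a brown paper cup with lid, 84 mm wide, 110 mm tall, loose on the table to the right; the point is its centre half-way up

How it is judged:
By the outcome, as a careful person would: the job done as asked, in the order asked, and still so for the second after the job is handed in, while the arm keeps its last pose, push and grip.
It also fails if it takes over 45 s, if anything falls off the work surface, if the arm or the gripper's body presses on something with over 40 N, if the wrist force passes 120 N, or if a joint passes its speed limit or range.

### The arm

A 7-joint arm with a two-finger parallel gripper is mounted at the origin on the work surface. World frame = base frame: x ahead of the robot, y to its left, z up, the work surface at z = 0. Lengths are in m, angles in rad, forces in N, time in s.
With the tool pointing down it reaches from about 0.4 to 0.875 m from the base axis. Payload 6.5 kg.
Tool frame: the origin (TCP) lies between the finger pads; the fingertips stand 8 mm ahead of it and the grasp point (between the pads) lies 11 mm behind it (tip_reach is the distance from the TCP to the fingertips, in m); z points along the fingers, y is the line along which they close (so a half turn about z gives the same grasp; the last joint's range is limited). The gripper opens to 85 mm and grips with 20 to 120 N. Pads are 22 mm wide; open, the fingers measure 114 mm over their backs; the gripper's body (76 mm by 85 mm) begins 54 mm behind the grasp point. The pads swing forward as they close: fully open they stand 13 mm farther back than shut.
Start: joints at [1.055, 0.536, -0.004, 1.538, 0.003, 1.067, -0.071], TCP at [0.283, -0.585, 0.239] pointing down, gripper open.
Joint ranges: [-2.7, 2.7], [-0.37, 2.16], [-1.27, 1.26], [0.24, 2.4], [-1.31, 4.45], [0.19, 1.91], [-2.76, 2.76]. Speed limits (rad/s): [2.39, 2.39, 3.14, 3.14, 3.14, 3.14, 3.14].

### API

Orientations are given as a rotation vector (axis times angle).
In Python, from plant import * gives the robot as it stands.
- The arm moves only by the tool move_arm, never from a script. Its argument "rows" is a list of rows, each an object with "fingers": the opening, from 0 (shut) to 1 (fully open); "xyz": the shift along the tool's x, y, z in m, a list of three; "rot": the turn, a rotation vector about the tool's x, y, z in degrees, a list of three. A call has 1 to 10 rows; each row shifts and turns the commanded pose from where the row before left it, along the tool's axes as they then stand; what a row does not reach is not made up. A row lasts 1/8 s, in which the tool goes at most 62.5 mm and 10.7 degrees, less where a joint would pass 70% of its speed; a pose out of reach is approached as far as the arm can. A call with a gripper value outside its range is refused whole. The fingers move at their own pace and stop on an object; "squeeze" is the grip in N (left out, the last holds). Time passes only in rows, so rows that do not move let the fingers close. It gives the time, the measured TCP pose, the force, the opening and the grip force at its end, in the units of the state.
- sense(): the state, without advancing time (a new reading comes with each control period).
- grab_frame(name): name is "side" or "top"; returns (picture, depth): 400x640x3 uint8, red, green, blue; 400x640 float32, m along the optical axis (not along the pixel's ray), 0 where there is no reading.
- get_calibration(name): a dict with "fx", "fy", "cx", "cy" (pixels), "view" (4x4, takes a point from world to camera coordinates). Camera axes: x right, y down, z forward; pixel columns grow to the right and rows downward; lengths in m; the calibration is good to about 2 mm. A picture is of the moment at which its call begins. get_calibration takes no time and is no camera call.
- job_done(): hands the job in; it is judged then, once.
Trained networks look in the newest picture that a camera, given by its name, has taken for a name from the list of things; names that differ only in an ending like _2 or _b are one class to them, and where a whole thing is asked for, a point or a joint stands for the part that bears it (a point fixed in the world has none). Each returns a list of dicts, best first, with "confidence" (0 to 1); they miss things now and then, are a little off and sometimes report something else, mostly with a low value. They report only what shows in the picture. A call takes as long as a camera call.
- search_frame(camera, thing): "point" ([column, row] in pixels, amid what is visible of it).
- landmark_of(camera, thing): "point" ([column, row] in pixels: a listed point, or the origin of a listed thing).
The state is a dict: "time_s": time; "joint_positions": joint angles; "dq": joint speeds; "tau": joint torques, N m; "tcp_pos": TCP position; "eef_rot": TCP orientation; "wrist_force": force on the tool from outside, world axes, zero at the start; "wrist_torque": the same for the moment, N m; "opening": opening from 0.0 (shut) to 1.0 (fully open); "grasp_force": force on a finger pad.
Only numpy, scipy, OpenCV 4.12 (cv2) and the standard library are available. Lean on these libraries where they do the work, as an engineer would, in place of code of your own. Each camera call takes 0.05 s, during which the arm holds its last target. There are 200 camera calls.

## Working session

There is one attempt and no reset: what is moved stays moved. The work goes in short steps, Python scripts to look and compute and a tool call to move; the robot and the scene stay as the last step left them, time stands still between calls to the robot, and variables do not carry over. Pictures are saved under pics/ and viewed, at most 10 in all, crops included, and the job is handed in when it is done.

Besides the shell and the picture viewer there is one more tool, called after "Request:" as name(argument=value, ...), one argument or row to a line, values as JSON. move_arm: Moves the arm, as the interface text tells. Its arguments: {"type":"object","properties":{"rows":{"type":"array","items":{"type":"object","properties":{"fingers":{"type":"number"},"xyz":{"type":"array","items":{"type":"number"}},"rot":{"type":"array","items":{"type":"number"}}}}},"squeeze":{"type":"number"}},"required":["rows"]}

```bash
mkdir -p pics; cat > h.py <<'E'
from plant import *
import numpy as np, cv2
from scipy.spatial.transform import Rotation as R
def ray(cam,p,):
    c=get_calibration(cam);V=np.array(c["view"]);Rm=V[:3,:3];t=V[:3,3]
    d=np.array([(p[0]-c["cx"])/c["fx"],(p[1]-c["cy"])/c["fy"],1.])
    return -Rm.T@t, Rm.T@d
def atz(cam,p,z):
    o,d=ray(cam,p);return o+d*(z-o[2])/d[2]
def atdepth(cam,p,D):
    o,d=ray(cam,p);u,v=int(round(p[0])),int(round(p[1]))
    w=D[max(v-2,0):v+3,max(u-2,0):u+3];w=w[w>0]
    return o+d*np.median(w) if len(w) else None
E
python3 - <<'E'
from h import *
s=sense();print(s["tcp_pos"],s["eef_rot"],s["opening"],s["time_s"])
for cam in("top","side"):
    f,D=grab_frame(cam);cv2.imwrite(f"pics/{cam}0.png",f[...,::-1])
    print(cam,ray(cam,(320,200)))
    for n in["stand","start_hole","sleeve_end","knob","ink_jar_mid","water_pot_mid","paper_cup_mid"]:
        for r in landmark_of(cam,n)[:2]:
            print(n,np.round(r["point"],1),round(r["confidence"],2),np.round(atdepth(cam,r["point"],D),3) if atdepth(cam,r["point"],D) is not None else None, np.round(atz(cam,r["point"],{"knob":.2855,"sleeve_end":.24,"start_hole":.254}.get(n,0.05)),3))
E
```

```text
[ 0.28232669 -0.58478008  0.23838991] [-3.06077788e+00 -7.00336106e-01  7.86924132e-04] 0.9993332743996829 0.0
top (array([ 0.39315045, -0.0798911 ,  1.36319243]), array([ 0.13477521,  0.00905117, -0.99084894]))
stand [216.5 224.3] 0.66 [0.494 0.231 0.077] [0.496 0.237 0.05 ]
start_hole [260.3 199.6] 0.55 [0.538 0.074 0.297] [0.543 0.08  0.254]
sleeve_end [241.2 206.2] 0.73 [0.526 0.128 0.253] [0.528 0.131 0.24 ]
knob [257.9 202.2] 0.59 [0.531 0.08  0.297] [0.533 0.082 0.285]
ink_jar_mid [259.9 249.7] 0.64 [0.422 0.103 0.073] [0.423 0.107 0.05 ]
water_pot_mid [243.5 185.8] 0.73 [0.617 0.167 0.022] [0.612 0.161 0.05 ]
paper_cup_mid [438.7 247.9] 0.84 [ 0.432 -0.403  0.108] [ 0.434 -0.418  0.05 ]
side (array([0.00639055, 0.62755828, 1.31953308]), array([ 0.38174563, -0.48840849, -0.78478583]))
stand [265.9 317. ] 0.64 [0.488 0.262 0.048] [0.487 0.263 0.05 ]
start_hole [286. 228.] 0.61 [0.536 0.098 0.258] [0.538 0.096 0.254]
sleeve_end [283.4 236.8] 0.7 [0.525 0.123 0.255] [0.532 0.116 0.24 ]
knob [284.2 218.2] 0.54 [0.543 0.094 0.293] [0.547 0.091 0.285]
paper_cup_mid [407.9 178.8] 0.76 [ 0.421 -0.378  0.105] [ 0.44  -0.423  0.05 ]
```

View pics/top0.png

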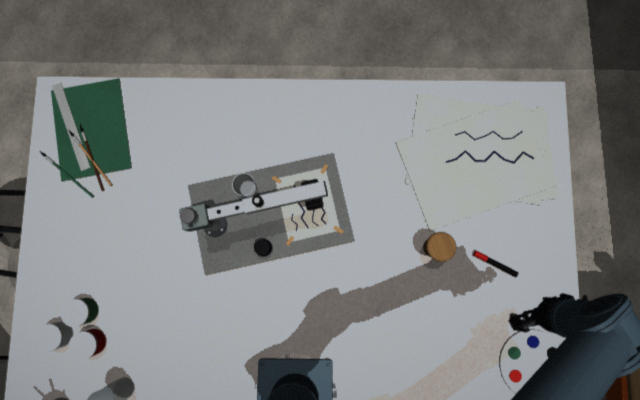

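View pics/side0.png

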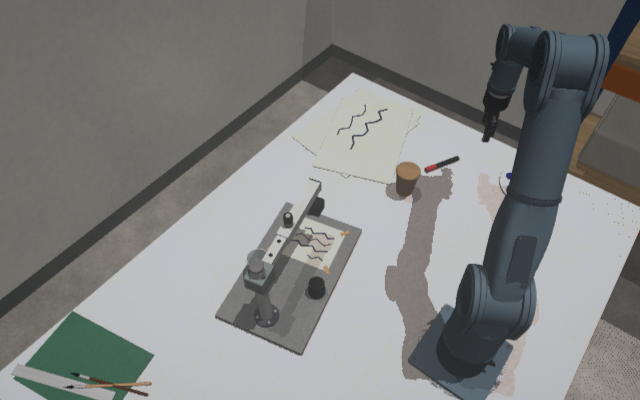

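The top view shows the column at about (193,216), the boom running right to (326,187) and the knob at (258,201). In the side view the knob is at (288,217). Next I fit the boom axis and the knob from depth.

```bash
cat > loc.py <<'E'
from h import *
def cloud(cam):
    f,D=grab_frame(cam);c=get_calibration(cam);V=np.array(c["view"])
    v,u=np.mgrid[0:400,0:640];P=np.stack([(u-c["cx"])/c["fx"]*D,(v-c["cy"])/c["fy"]*D,D],-1)
    P=(P-V[:3,3])@V[:3,:3];P[D==0]=-9
    return f,P
def loc(cam):
    f,P=cloud(cam);x,y,z=np.moveaxis(P,-1,0)
    box=(x>.42)&(x<.68)&(y>-.2)&(y<.18)
    m=box&(abs(z-.2575)<.008)&(f.min(-1)>90)
    p=P[m][:,:2];c=p.mean(0);d=np.linalg.svd(p-c,full_matrices=False)[2][0];d*=-np.sign(d[1])
    t=(p-c)@d
    k=box&(z>.285)&(z<.306)&(f.max(-1)<90)&(abs(y-.08)<.09)
    kp=P[k];print(cam,"sleeve n",m.sum(),"c",c.round(4),"dir",d.round(4),"deg",np.degrees(np.arctan2(d[1],d[0])).round(2),"out end",(c+d*t.max()).round(3))
    print(" knob n",k.sum(),"mean",kp.mean(0).round(4),"ext",kp.min(0).round(3),kp.max(0).round(3),"offaxis",((kp.mean(0)[:2]-c)@[-d[1],d[0]]).round(4))
    print(" z sleeve",np.median(P[m][:,2]).round(4))
    return f,P
if __name__=="__main__":
    for cam in("top","side"):
        f,P=loc(cam)
        if cam=="side":
            cv2.imwrite("pics/side1.png",cv2.resize(f[150:330,200:420,::-1],None,fx=3,fy=3,interpolation=2))
E
python3 loc.py; python3 -c "
from h import *
print(R.from_rotvec(sense()['eef_rot']).as_matrix().round(3))"
```

```text
top sleeve n 1291 c [0.5455 0.0395] dir [ 0.2377 -0.9713] deg -76.25 out end [ 0.576 -0.085]
 knob n 69 mean [0.5346 0.0819 0.2951] ext [0.523 0.071 0.285] [0.547 0.095 0.301] offaxis -0.0006
 z sleeve 0.256
side sleeve n 921 c [0.5468 0.0471] dir [ 0.2362 -0.9717] deg -76.34 out end [ 0.579 -0.085]
 knob n 53 mean [0.5352 0.0898 0.294 ] ext [0.526 0.073 0.286] [0.551 0.099 0.301] offaxis -0.0011
 z sleeve 0.2559
[[ 0.901  0.435 -0.   ]
 [ 0.435 -0.901 -0.   ]
 [-0.     0.    -1.   ]]
```

View pics/side1.png

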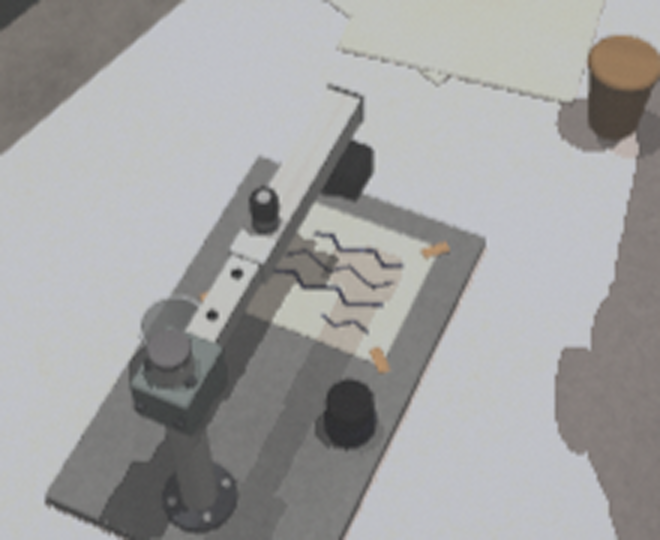

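The crop shows the knob at about (264,207) on the sleeve and two free holes on its column side. The knob is at about (0.535, 0.083) and the boom runs at -76.3°. I'll go above it.

Request:
move_arm(
  rows=[
    {"xyz": [0, 0, -0.06], "fingers": 1},
    {"xyz": [0, 0, -0.06]},
    {"xyz": [0.0324, -0.0308, 0]},
    {"xyz": [0.0324, -0.0308, 0]},
    {"xyz": [0.0324, -0.0308, 0]},
    {"xyz": [0.0324, -0.0308, 0]},
    {"xyz": [0.0324, -0.0308, 0]},
    {"xyz": [0.0324, -0.0308, 0]},
    {"xyz": [0.0324, -0.0308, 0]},
    {"xyz": [0.0324, -0.0308, 0]},
  ],
)

```text
schema error: expected keys fingers, xyz, rot
```

Request:
move_arm(
  rows=[
    {"xyz": [0.0324, -0.0308, 0]},
    {"xyz": [0.0324, -0.0308, 0]},
    {"xyz": [0.0324, -0.0308, 0]},
    {"xyz": [0.0324, -0.0308, 0]},
    {"xyz": [0.0324, -0.0308, 0]},
    {"xyz": [0.0324, -0.0308, 0]},
    {"xyz": [0.0324, -0.0308, 0], "rot": [0, 0, 6]},
    {"xyz": [0.0, 0, 0], "rot": [0, 0, 6.1]},
    {"xyz": [0, 0, 0]},
  ],
)

```text
schema error: expected keys fingers, xyz, rot
```

```bash
python3 - <<'E'
from h import *
s=sense();M=R.from_rotvec(s["eef_rot"]).as_matrix();print(s["tcp_pos"],M.round(3),s["time_s"],s["wrist_force"])
print("delta tool",(M.T@(np.array([.535,.083,.2745])-s["tcp_pos"])).round(4))
f,D=grab_frame("side");cv2.imwrite("pics/s2.png",cv2.resize(f[130:310,200:420,::-1],None,fx=3,fy=3,interpolation=2))
E
```

```text
[ 0.28259646 -0.58536248  0.23931643] [[ 0.901  0.435 -0.   ]
 [ 0.435 -0.901 -0.   ]
 [-0.     0.    -1.   ]] 0.9 [ 0.08487707 -0.65993207  0.46243191]
delta tool [ 0.5179 -0.4921 -0.0352]
```

View pics/s2.png

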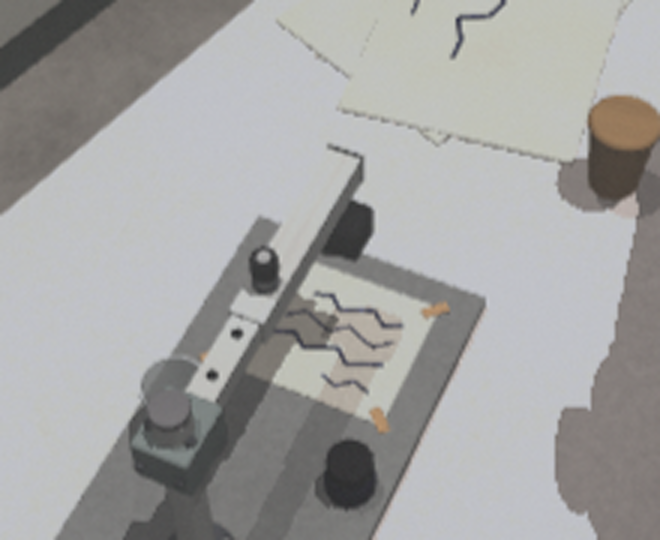

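The picture shows the scene unchanged, because the arm didn't move. Every row needs all three keys.

Request:
move_arm(
  rows=[
    {"xyz": [0, 0, -0.06], "rot": [0, 0, 0], "fingers": 1},
    {"xyz": [0, 0, -0.06], "rot": [0, 0, 0], "fingers": 1},
    {"xyz": [0.0324, -0.0308, 0], "rot": [0, 0, 0], "fingers": 1},
    {"xyz": [0.0324, -0.0308, 0], "rot": [0, 0, 0], "fingers": 1},
    {"xyz": [0.0324, -0.0308, 0], "rot": [0, 0, 0], "fingers": 1},
    {"xyz": [0.0324, -0.0308, 0], "rot": [0, 0, 0], "fingers": 1},
    {"xyz": [0.0324, -0.0308, 0], "rot": [0, 0, 0], "fingers": 1},
    {"xyz": [0.0324, -0.0308, 0], "rot": [0, 0, 0], "fingers": 1},
    {"xyz": [0.0324, -0.0308, 0], "rot": [0, 0, 0], "fingers": 1},
    {"xyz": [0.0324, -0.0308, 0], "rot": [0, 0, 0], "fingers": 1},
  ],
)

```text
time_s: 2.2
tcp_pos: [0.4092, -0.2494, 0.3595]
eef_rot: [3.062, 0.7, 0.001]
wrist_force: [1.0, -0.4, -0.1]
opening: 0.996
grasp_force: 0.0
```

Request:
move_arm(
  rows=[
    {"xyz": [0.0324, -0.0308, 0], "rot": [0, 0, 0], "fingers": 1},
    {"xyz": [0.0324, -0.0308, 0], "rot": [0, 0, 0], "fingers": 1},
    {"xyz": [0.0324, -0.0308, 0], "rot": [0, 0, 0], "fingers": 1},
    {"xyz": [0.0324, -0.0308, 0], "rot": [0, 0, 0], "fingers": 1},
    {"xyz": [0.0324, -0.0308, 0], "rot": [0, 0, 0], "fingers": 1},
    {"xyz": [0.0324, -0.0308, 0], "rot": [0, 0, 0], "fingers": 1},
    {"xyz": [0.0324, -0.0308, 0], "rot": [0, 0, 6], "fingers": 1},
    {"xyz": [0, 0, 0], "rot": [0, 0, 6.1], "fingers": 1},
    {"xyz": [0, 0, 0], "rot": [0, 0, 0], "fingers": 1},
  ],
)

```text
time_s: 3.32
tcp_pos: [0.5194, 0.0422, 0.3592]
eef_rot: [3.119, 0.376, -0.0]
wrist_force: [0.8, -0.5, 0.6]
opening: 1.0
grasp_force: 0.0
```

```bash
python3 - <<'E'
from h import *
s=sense();M=R.from_rotvec(s["eef_rot"]).as_matrix();print(s["tcp_pos"],M.round(3),s["time_s"],s["wrist_force"])
print("delta tool",(M.T@(np.array([.535,.083,.2745])-s["tcp_pos"])).round(4))
f,D=grab_frame("side");cv2.imwrite("pics/s3.png",cv2.resize(f[130:310,200:420,::-1],None,fx=3,fy=3,interpolation=2))
E
```

```text
[0.51935651 0.04223811 0.35921717] [[ 0.971  0.238 -0.   ]
 [ 0.238 -0.971 -0.   ]
 [-0.     0.    -1.   ]] 3.325 [ 0.81377611 -0.5144192   0.58892432]
delta tool [ 0.0249 -0.0359  0.0847]
```

View pics/s3.png

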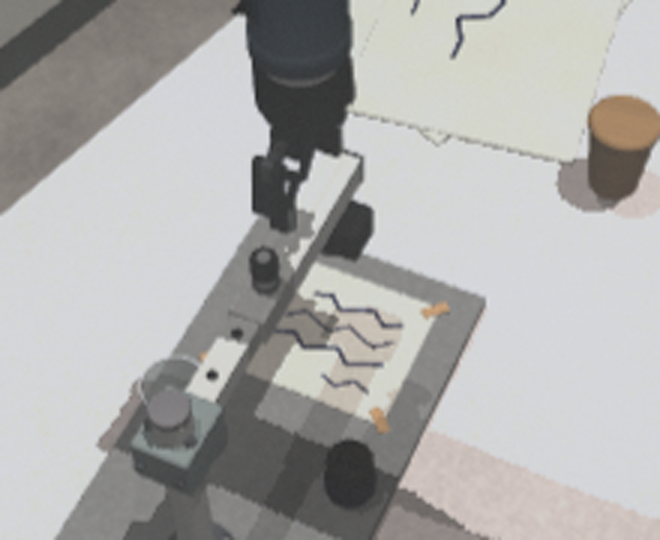

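The picture shows the gripper about 44 mm outward of the knob, with the fingers in line with the boom. I'll move over the knob and descend with the fingers open.

Request:
move_arm(
  rows=[
    {"xyz": [0.025, -0.036, 0], "rot": [0, 0, 0], "fingers": 1},
    {"xyz": [0, 0, 0.03], "rot": [0, 0, 0], "fingers": 1},
    {"xyz": [0, 0, 0.025], "rot": [0, 0, 0], "fingers": 1},
    {"xyz": [0, 0, 0.015], "rot": [0, 0, 0], "fingers": 1},
    {"xyz": [0, 0, 0.012], "rot": [0, 0, 0], "fingers": 1},
    {"xyz": [0, 0, 0], "rot": [0, 0, 0], "fingers": 1},
  ],
)

```text
time_s: 4.12
tcp_pos: [0.535, 0.0826, 0.2769]
eef_rot: [3.119, 0.374, -0.001]
wrist_force: [-0.1, -0.1, 0.7]
opening: 1.002
grasp_force: 0.0
```

```bash
python3 - <<'E'
from h import *
s=sense();print(s["tcp_pos"],s["wrist_force"])
for cam in ("side","top"):
    f,D=grab_frame(cam)
    if cam=="side": cv2.imwrite("pics/s4.png",cv2.resize(f[170:270,230:340,::-1],None,fx=5,fy=5,interpolation=2))
    for r in landmark_of(cam,"knob")[:1]: print(cam,r,atz(cam,r["point"],.2855))
E
```

```text
[0.53495967 0.08256183 0.27693458] [-0.08312723 -0.08946016  0.65193425]
side {'point': [282.8, 218.6], 'confidence': 0.42} [0.54892718 0.09393407 0.2855    ]
```

View pics/s4.png

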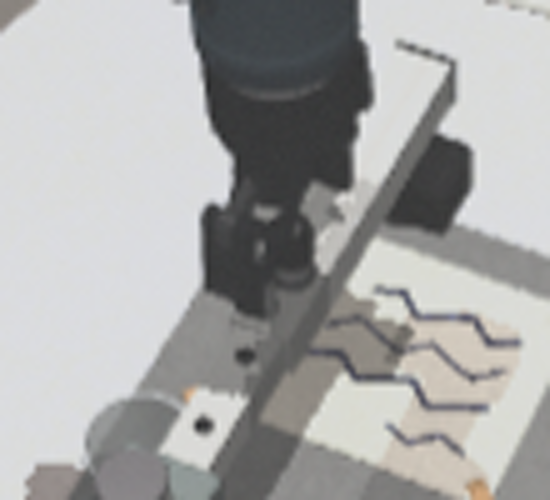

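The picture shows the fingers straddling the knob (about 290,250) along the boom. I'll close gently.

Request:
move_arm(
  rows=[
    {"xyz": [0, 0, 0.002], "rot": [0, 0, 0], "fingers": 0.4},
    {"xyz": [0, 0, 0], "rot": [0, 0, 0], "fingers": 0.4},
    {"xyz": [0, 0, 0], "rot": [0, 0, 0], "fingers": 0.2},
    {"xyz": [0, 0, 0], "rot": [0, 0, 0], "fingers": 0.2},
    {"xyz": [0, 0, 0], "rot": [0, 0, 0], "fingers": 0.2},
  ],
  squeeze=25,
)

```text
time_s: 4.95
tcp_pos: [0.5352, 0.083, 0.2755]
eef_rot: [-3.119, -0.374, -0.0]
wrist_force: [-0.3, 0.1, 0.6]
opening: 0.293
grasp_force: 25.1
```

Request:
move_arm(
  rows=[
    {"xyz": [0, 0, 0], "rot": [0, 0, 0], "fingers": 0.2},
    {"xyz": [0, 0, 0], "rot": [0, 0, 0], "fingers": 0.2},
    {"xyz": [0, 0, -0.004], "rot": [0, 0, 0], "fingers": 0.2},
    {"xyz": [0, 0, -0.004], "rot": [0, 0, 0], "fingers": 0.2},
    {"xyz": [0, 0, -0.004], "rot": [0, 0, 0], "fingers": 0.2},
    {"xyz": [0, 0, 0], "rot": [0, 0, 0], "fingers": 0.2},
  ],
  squeeze=50,
)

```text
time_s: 5.7
tcp_pos: [0.5351, 0.083, 0.2873]
eef_rot: [-3.119, -0.374, 0.0]
wrist_force: [2.5, 1.1, -7.5]
opening: 0.286
grasp_force: 49.4
```

Request:
move_arm(
  rows=[
    {"xyz": [0, 0.003, 0], "rot": [0, 0, 0], "fingers": 0.2},
    {"xyz": [0, 0.005, 0], "rot": [0, 0, 0], "fingers": 0.2},
    {"xyz": [0, 0.006, 0], "rot": [0, 0, 0], "fingers": 0.2},
    {"xyz": [0, 0.006, 0], "rot": [0, 0, 0], "fingers": 0.2},
    {"xyz": [0, 0.005, 0], "rot": [0, 0, 0], "fingers": 0.2},
    {"xyz": [0, 0, 0], "rot": [0, 0, 0], "fingers": 0.2},
  ],
)

```text
time_s: 6.45
tcp_pos: [0.5412, 0.0572, 0.2872]
eef_rot: [3.118, 0.372, -0.0]
wrist_force: [2.2, 0.5, -6.8]
opening: 0.291
grasp_force: 49.4
```

Request:
move_arm(
  rows=[
    {"xyz": [0, 0, 0.003], "rot": [0, 0, 0], "fingers": 0.2},
    {"xyz": [0, 0, 0], "rot": [0, 0, 0], "fingers": 0.2},
    {"xyz": [0, 0, 0], "rot": [0, 0, 0], "fingers": 0.4},
    {"xyz": [0, 0, 0.002], "rot": [0, 0, 0], "fingers": 0.4},
    {"xyz": [0, 0, 0.003], "rot": [0, 0, 0], "fingers": 0.4},
    {"xyz": [0, 0.002, 0], "rot": [0, 0, 0], "fingers": 0.4},
    {"xyz": [0, 0.002, 0], "rot": [0, 0, 0], "fingers": 0.4},
    {"xyz": [0, 0, 0], "rot": [0, 0, 0], "fingers": 0.4},
  ],
)

```text
time_s: 7.45
tcp_pos: [0.5421, 0.0544, 0.2793]
eef_rot: [3.119, 0.373, 0.0]
wrist_force: [-0.3, 0.4, -0.1]
opening: 0.402
grasp_force: 0.0
```

Request:
move_arm(
  rows=[
    {"xyz": [0, 0.002, 0], "rot": [0, 0, 0], "fingers": 0.4},
    {"xyz": [0, 0.002, 0], "rot": [0, 0, 0], "fingers": 0.4},
    {"xyz": [0, 0.002, 0], "rot": [0, 0, 0], "fingers": 0.4},
    {"xyz": [0, 0.002, 0], "rot": [0, 0, 0], "fingers": 0.4},
  ],
)

```text
time_s: 7.95
tcp_pos: [0.5433, 0.0498, 0.2793]
eef_rot: [-3.115, -0.378, 0.001]
wrist_force: [-2.7, 5.7, 0.1]
opening: 0.403
grasp_force: 3.7
```

Request:
move_arm(
  rows=[
    {"xyz": [0, 0.002, 0], "rot": [0, 0, 0], "fingers": 0.4},
    {"xyz": [0, 0.002, 0], "rot": [0, 0, 0], "fingers": 0.4},
    {"xyz": [0, 0.002, 0], "rot": [0, 0, 0], "fingers": 0.4},
    {"xyz": [0, 0.002, 0], "rot": [0, 0, 0], "fingers": 0.4},
  ],
)

```text
time_s: 8.45
tcp_pos: [0.5451, 0.0421, 0.2793]
eef_rot: [-3.115, -0.378, 0.001]
wrist_force: [-2.5, 7.6, 0.9]
opening: 0.401
grasp_force: 4.0
```

Request:
move_arm(
  rows=[
    {"xyz": [0, 0.002, 0], "rot": [0, 0, 0], "fingers": 0.4},
    {"xyz": [0, 0.0015, 0], "rot": [0, 0, 0], "fingers": 0.4},
    {"xyz": [0, 0.0015, 0], "rot": [0, 0, 0], "fingers": 0.4},
  ],
)

```text
time_s: 8.82
tcp_pos: [0.5463, 0.0372, 0.2793]
eef_rot: [-3.115, -0.378, 0.001]
wrist_force: [-2.6, 6.4, 0.6]
opening: 0.399
grasp_force: 3.5
```

Request:
move_arm(
  rows=[
    {"xyz": [0, 0.0015, 0], "rot": [0, 0, 0], "fingers": 0.4},
    {"xyz": [0, 0.0015, 0], "rot": [0, 0, 0], "fingers": 0.4},
    {"xyz": [0, 0.0015, 0], "rot": [0, 0, 0], "fingers": 0.4},
  ],
)

```text
time_s: 9.2
tcp_pos: [0.5473, 0.0329, 0.2793]
eef_rot: [-3.115, -0.378, 0.001]
wrist_force: [-2.5, 7.2, 0.2]
opening: 0.401
grasp_force: 3.9
```

Request:
move_arm(
  rows=[
    {"xyz": [0, 0.0015, 0], "rot": [0, 0, 0], "fingers": 0.4},
    {"xyz": [0, 0.0015, 0], "rot": [0, 0, 0], "fingers": 0.4},
    {"xyz": [0, 0.0015, 0], "rot": [0, 0, 0], "fingers": 0.4},
  ],
)

```text
time_s: 9.57
tcp_pos: [0.5489, 0.0259, 0.2791]
eef_rot: [-3.119, -0.375, 0.001]
wrist_force: [0.1, 3.5, -1.1]
opening: 0.401
grasp_force: 1.5
```

Request:
move_arm(
  rows=[
    {"xyz": [0, 0.0015, 0], "rot": [0, 0, 0], "fingers": 0.4},
    {"xyz": [0, 0.001, 0], "rot": [0, 0, 0], "fingers": 0.4},
  ],
)

```text
time_s: 9.82
tcp_pos: [0.5496, 0.023, 0.2791]
eef_rot: [-3.119, -0.374, 0.001]
wrist_force: [-0.4, 3.4, -1.6]
opening: 0.396
grasp_force: 1.5
```

```bash
python3 - <<'E'
from h import *
s=sense();print(s["tcp_pos"],s["wrist_force"])
f,D=grab_frame("side");cv2.imwrite("pics/s5.png",cv2.resize(f[150:270,230:360,::-1],None,fx=5,fy=5,interpolation=2))
E
```

```text
[0.54956207 0.02297561 0.27914622] [-0.44758022  3.42564162 -1.57707155]
```

View pics/s5.png

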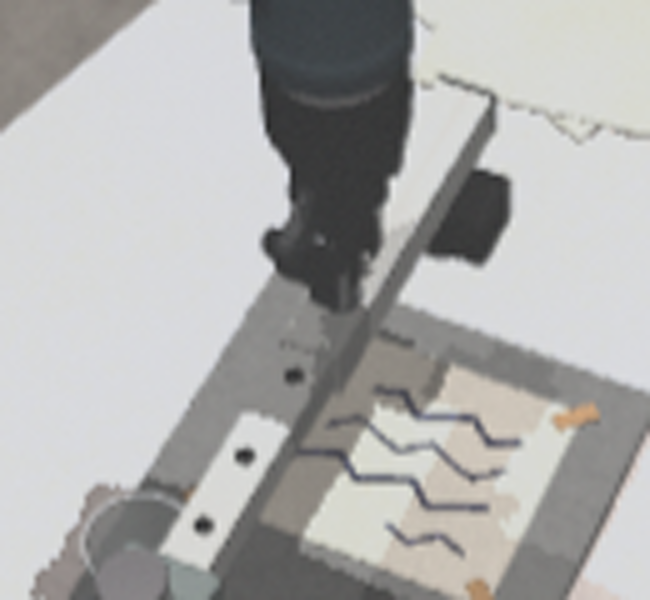

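The picture shows the sleeve well out, with three holes now visible. The push force fell from 7 N to 3.5 N, but I haven't felt a stop. I'll back off to free the knob, then push again.

Request:
move_arm(
  rows=[
    {"xyz": [0, -0.003, 0], "rot": [0, 0, 0], "fingers": 0.4},
    {"xyz": [0, -0.002, 0], "rot": [0, 0, 0], "fingers": 0.4},
    {"xyz": [0, 0, 0], "rot": [0, 0, 0], "fingers": 0.4},
  ],
)

```text
time_s: 10.25
tcp_pos: [0.5487, 0.0279, 0.2795]
eef_rot: [3.119, 0.374, 0.001]
wrist_force: [-0.0, 0.0, 0.5]
opening: 0.397
grasp_force: 0.0
```

```bash
python3 - <<'E'
from h import *
from loc import cloud
s=sense();print(s["tcp_pos"],s["wrist_force"])
for cam in("side","top"):
    f,P=cloud(cam)
    x,y,z=np.moveaxis(P,-1,0)
    # sleeve inner end / outer end along boom coordinate, s measured from start knob
    a=(x-.535)*.238-(y-.083)*.971; b=(x-.535)*.971+(y-.083)*.238
    m=(abs(b)<.014)&(abs(z-.2575)<.006)&(a>.05)&(a<.4)&(f.min(-1)>60)
    print(cam,"outer end a",np.sort(a[m])[-8:].round(4), "expected start .17")
    m=(abs(b+.003)<.018)&(a>.03)&(a<.09)&(z>.262)&(z<.32); print(np.c_[a[m],b[m],z[m]].round(3)[:25])
E
```

```text
[0.54869598 0.02787095 0.27946594] [-0.01656301  0.04767496  0.46530972]
side outer end a [0.2262 0.2268 0.2273 0.2277 0.228  0.2283 0.2287 0.2289] expected start .17
[[ 0.086 -0.009  0.317]
 [ 0.077 -0.001  0.32 ]
 [ 0.085 -0.01   0.315]
 [ 0.076 -0.002  0.317]
 [ 0.076 -0.005  0.318]
 [ 0.081 -0.011  0.316]
 [ 0.074 -0.003  0.315]
 [ 0.075 -0.005  0.316]
 [ 0.074 -0.009  0.318]
 [ 0.076 -0.011  0.317]
 [ 0.075  0.001  0.308]
 [ 0.075 -0.002  0.31 ]
 [ 0.076 -0.004  0.309]
 [ 0.075 -0.008  0.312]
 [ 0.08  -0.009  0.307]
 [ 0.073  0.     0.306]
 [ 0.072 -0.003  0.309]
 [ 0.076 -0.005  0.306]
 [ 0.076 -0.008  0.307]
 [ 0.079 -0.009  0.304]
 [ 0.073  0.     0.302]
 [ 0.072 -0.003  0.305]
 [ 0.073 -0.006  0.305]
 [ 0.075 -0.008  0.304]
 [ 0.079 -0.009  0.3  ]]
top outer end a [0.2288 0.2288 0.2288 0.2292 0.2293 0.2296 0.2299 0.2299] expected start .17
[]
```

Request:
move_arm(
  rows=[
    {"xyz": [0, 0.002, 0], "rot": [0, 0, 0], "fingers": 0.4},
    {"xyz": [0, 0.002, 0], "rot": [0, 0, 0], "fingers": 0.4},
    {"xyz": [0, 0.0015, 0], "rot": [0, 0, 0], "fingers": 0.4},
  ],
)

```text
time_s: 10.72
tcp_pos: [0.5497, 0.0229, 0.2793]
eef_rot: [-3.119, -0.374, 0.0]
wrist_force: [-1.6, 2.0, 0.7]
opening: 0.403
grasp_force: 1.4
```

Request:
move_arm(
  rows=[
    {"xyz": [0, 0.001, 0], "rot": [0, 0, 0], "fingers": 0.4},
    {"xyz": [0, 0.001, 0], "rot": [0, 0, 0], "fingers": 0.4},
  ],
)

```text
time_s: 10.98
tcp_pos: [0.5499, 0.0226, 0.2793]
eef_rot: [-3.117, -0.376, 0.001]
wrist_force: [-1.9, 6.2, -0.3]
opening: 0.4
grasp_force: 3.6
```

Request:
move_arm(
  rows=[
    {"xyz": [0, 0.0015, 0], "rot": [0, 0, 0], "fingers": 0.4},
    {"xyz": [0, 0.0015, 0], "rot": [0, 0, 0], "fingers": 0.4},
  ],
)

```text
time_s: 11.22
tcp_pos: [0.55, 0.0222, 0.2793]
eef_rot: [-3.113, -0.379, 0.002]
wrist_force: [-4.0, 12.7, 1.3]
opening: 0.403
grasp_force: 6.6
```

Stopped at 12.7 N, well above sliding friction, so the pin has caught. I'll unload, retreat and compare the knob height with the start.

Request:
move_arm(
  rows=[
    {"xyz": [0, -0.005, 0], "rot": [0, 0, 0], "fingers": 0.7},
    {"xyz": [0, -0.005, 0], "rot": [0, 0, 0], "fingers": 1},
    {"xyz": [0, 0, 0], "rot": [0, 0, 0], "fingers": 1},
    {"xyz": [0, 0, -0.04], "rot": [0, 0, 0], "fingers": 1},
    {"xyz": [0, 0, -0.045], "rot": [0, 0, 0], "fingers": 1},
    {"xyz": [0, 0.05, 0], "rot": [0, 0, 0], "fingers": 1},
    {"xyz": [0, 0, 0], "rot": [0, 0, 0], "fingers": 1},
  ],
)

```text
time_s: 12.1
tcp_pos: [0.5611, -0.0265, 0.3645]
eef_rot: [3.118, 0.362, 0.001]
wrist_force: [-0.1, -0.1, 0.2]
opening: 0.996
grasp_force: 0.0
```

```bash
python3 - <<'E'
from h import *
from loc import cloud
s=sense();M=R.from_rotvec(s["eef_rot"]).as_matrix();print(s["tcp_pos"],s["time_s"])
for i in range(2):
    f,P=cloud("side");x,y,z=np.moveaxis(P,-1,0)
    a=(x-.535)*.238-(y-.083)*.971; b=(x-.535)*.971+(y-.083)*.238
    m=(abs(b)<.02)&(a>.03)&(a<.09)&(z>.285)&(z<.325)&(f.max(-1)<120)
    print(m.sum(),P[m].mean(0).round(4),"a",a[m].mean().round(4),"z top",np.sort(z[m])[-12:].round(4))
cv2.imwrite("pics/s6.png",cv2.resize(f[150:270,230:360,::-1],None,fx=5,fy=5,interpolation=2))
E
```

```text
[ 0.56113129 -0.02647255  0.36447005] 12.1
72 [0.5508 0.0313 0.2952] a 0.0539 z top [0.2985 0.2986 0.2987 0.2988 0.2989 0.2992 0.2994 0.2994 0.2995 0.3
 0.3005 0.3007]
75 [0.5505 0.0313 0.2948] a 0.0539 z top [0.2983 0.2984 0.2984 0.2985 0.2987 0.2987 0.2989 0.299  0.2992 0.2994
 0.2997 0.3005]
```

View pics/s6.png

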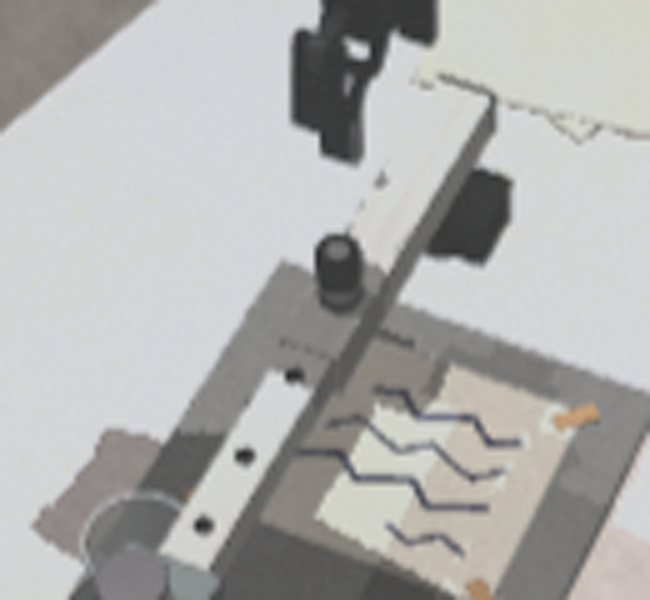

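The picture shows the knob at (338,262), clear and sitting low on its threaded body. Its top is at the same height as at the start (0.300), and a riding pin would add 9 mm, so the pin is home. I'll re-grip it.

Request:
move_arm(
  rows=[
    {"xyz": [0.001, -0.054, 0], "rot": [0, 0, 0], "fingers": 1},
    {"xyz": [0, 0, 0], "rot": [0, 0, 0], "fingers": 1},
    {"xyz": [0, 0, 0.04], "rot": [0, 0, 0], "fingers": 1},
    {"xyz": [0, 0, 0.03], "rot": [0, 0, 0], "fingers": 1},
    {"xyz": [0, 0, 0.017], "rot": [0, 0, 0], "fingers": 1},
    {"xyz": [0, 0, 0], "rot": [0, 0, 0], "fingers": 1},
    {"xyz": [0, 0, 0], "rot": [0, 0, 0], "fingers": 0.5},
    {"xyz": [0, 0, 0], "rot": [0, 0, 0], "fingers": 0.4},
    {"xyz": [0, 0, 0], "rot": [0, 0, 0], "fingers": 0.4},
  ],
)

```text
time_s: 13.32
tcp_pos: [0.5491, 0.0316, 0.278]
eef_rot: [3.119, 0.374, 0.002]
wrist_force: [1.0, -1.7, 1.3]
opening: 0.401
grasp_force: 1.4
```

Request:
move_arm(
  rows=[
    {"xyz": [0, 0, 0], "rot": [0, 0, 0], "fingers": 0.2},
    {"xyz": [0, 0, 0], "rot": [0, 0, 0], "fingers": 0.2},
    {"xyz": [0, 0, 0], "rot": [0, 0, 0], "fingers": 0.2},
    {"xyz": [0, 0, 0], "rot": [0, 0, 0], "fingers": 0.2},
  ],
  squeeze=30,
)

```text
time_s: 13.82
tcp_pos: [0.5494, 0.0307, 0.2782]
eef_rot: [3.118, 0.372, 0.003]
wrist_force: [-0.2, -3.7, 6.3]
opening: 0.296
grasp_force: 29.4
```

Request:
move_arm(
  rows=[
    {"xyz": [0, 0.0015, 0], "rot": [0, 0, 0], "fingers": 0.2},
    {"xyz": [0, 0, 0], "rot": [0, 0, 0], "fingers": 0.2},
    {"xyz": [0, 0, 0], "rot": [0, 0, 0], "fingers": 0.2},
  ],
)

```text
time_s: 14.2
tcp_pos: [0.5494, 0.0305, 0.2782]
eef_rot: [-3.119, -0.374, -0.002]
wrist_force: [-0.7, -0.7, 6.3]
opening: 0.29
grasp_force: 29.5
```

Request:
move_arm(
  rows=[
    {"xyz": [0, 0, 0.0015], "rot": [0, 0, 0], "fingers": 0.2},
    {"xyz": [0, 0, 0], "rot": [0, 0, 0], "fingers": 0.2},
    {"xyz": [0, 0, 0], "rot": [0, 0, 0], "fingers": 0.2},
  ],
)

```text
time_s: 14.58
tcp_pos: [0.5496, 0.0305, 0.2781]
eef_rot: [3.119, 0.374, 0.003]
wrist_force: [-4.9, -1.9, 15.7]
opening: 0.296
grasp_force: 30.5
```

The knob bottomed stiffly when pressed down, so the pin is fully home. I'll ease off the extra press and hand in.

Request:
move_arm(
  rows=[
    {"xyz": [0, 0, -0.0015], "rot": [0, 0, 0], "fingers": 0.2},
    {"xyz": [0, 0, 0], "rot": [0, 0, 0], "fingers": 0.2},
    {"xyz": [0, 0, 0], "rot": [0, 0, 0], "fingers": 0.2},
  ],
)

```text
time_s: 14.95
tcp_pos: [0.5494, 0.0306, 0.2781]
eef_rot: [-3.119, -0.374, -0.002]
wrist_force: [-2.1, -0.6, 7.2]
opening: 0.294
grasp_force: 29.9
```

```bash
python3 - <<'E'
from h import *
s=sense();print(s["tcp_pos"],s["wrist_force"],s["opening"],s["grasp_force"])
if s["grasp_force"]>20 and -1<s["wrist_force"][2]<20: print(job_done())
E
```

```text
[0.54944072 0.0305841  0.27814548] [-2.13333208 -0.56839928  7.17459937] 0.29398792750659425 29.85741287469864
the job is handed in; nothing more can be done
None
```

The section is locked in the next hole, about 55 mm farther out, with the pin fully home and the gripper still holding the knob at about 30 N; the arm stayed clear of the jar, pot and cup, and I handed the job in at about 15 s.

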